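# Square a tube rack into the reader's corner and hold it

### The job

Lift the white tube rack by its grey rib off the counter and set it flat on the grey docking plate of the rack reader with its blue end towards the blue fence. Push it gently but firmly fully home into the corner, so that it bears against the dark far fence and the blue side fence at once, and finish while still holding it with the gripper and pressing it there. Do not ram the fences, tip the rack, or disturb the pump bottle, the small rack or the hand scanner.

Things in the scene. Friction and masses are not known exactly. Their poses are not given: they have to be found in the camera images.
- rack: white tube rack, 80 (own x) x 140 (own y) mm, 0.35 to 0.7 kg, loose. Origin: centre of underside; z up. Deck 42 mm high; in its middle a grey grip rib, 14 mm thick along x, 60 mm long along y, from 42 to 78 mm high. Yellow-capped tubes, fixed in the rack, 93 mm high over all, stand at both ends, leaving 60 mm free along y in the middle over the full width. The +y end is blue
- rack_grip (a point): point in the middle of the grey rib, 62 mm above the rack's underside; axes as the rack
- rack_corner (a point): lower corner of the rack at its +x side and blue +y end (40, 70, 0 mm in the rack's frame)
- dock: fixed docking plate of the rack reader, grey, 150 (own x) x 210 (own y) mm, 12 mm thick, smooth and slick (friction about 0.15, as the fences), lying on the counter, at any yaw within 0.3 rad of the room. Origin: centre of its underside; z up. Beyond the far fence (x from 73 mm) lies the black reader box, x 100 to 150 mm, y -50 to 50 mm, 63 mm high
- dock_corner (a point): inner corner where the two fences meet, on the plate's top face (55, 85, 12 mm in the dock's frame; axes as the dock). When fully home the rack's corner lies here and the rack's axes match the dock's; the rack's centre is then at 15, 15, 12 mm in the dock's frame
- fence_far: rigid dark steel fence along the dock's y axis; its inner face, looking to the dock's -x, is the plane x = 55 mm of the dock; its top is 28 mm above the plate (40 mm above the counter), 14 mm thick. Frame and origin as the dock's
- fence_side: rigid blue fence along the dock's x axis; its inner face, looking to the dock's -y, is the plane y = 85 mm of the dock; its top is 28 mm above the plate, 14 mm thick. Frame and origin as the dock's
- pump_bottle: white bottle with a red pump, 62 mm across, 164 mm high, loose; origin at the centre of its underside. Leave alone
- small_rack: small pale square rack, 70 x 70 mm, 81 mm high with its four tubes, loose; origin at the centre of its underside. Leave alone
- code_scanner: grey hand scanner on a black stand, foot 90 x 75 mm, about 155 mm high, loose; origin at the centre of its underside. Leave alone

How it is judged:
By the outcome, as a careful person would: the job done as asked, in the order asked, and still so for the second after the job is handed in, while the arm keeps its last pose, push and grip.
It also fails if it takes over 42 s, if anything falls off the work surface, if the arm or the gripper's body presses on something with over 40 N, if the wrist force passes 120 N, or if a joint passes its speed limit or range.

### The arm

A 6-joint arm with a two-finger parallel gripper is mounted at the origin on the work surface. World frame = base frame: x ahead of the robot, y to its left, z up, the work surface at z = 0. Lengths are in mm, angles in rad, forces in N, time in s.
With the tool pointing down it reaches from about 400 to 925 mm from the base axis. Payload 12.5 kg.
Tool frame: the origin (TCP) lies between the finger pads; the fingertips stand 25 mm ahead of it and the grasp point (between the pads) lies 6 mm ahead of it; z points along the fingers, y is the line along which they close (so a half turn about z gives the same grasp; the last joint's range is limited). The gripper opens to 95 mm and grips with 3 to 60 N. Pads are 20 mm wide; open, the fingers measure 119 mm over their backs; the gripper's body (75 mm by 180 mm) begins 59 mm behind the grasp point.
Start: joints at [-1.23, 0.491, 1.559, -0, 1.092, -0.106], TCP at [270.076, -563.654, 212.761] pointing down, gripper open.
Joint ranges: [-3.1, 3.1], [-0.84, 2.19], [0.05, 2.79], [-1.13, 4.28], [0.06, 2.93], [-2.69, 2.69]. Speed limits (rad/s): [2.22, 2.22, 2.79, 3.14, 3.14, 3.14].

### API

Orientations are given as [roll, pitch, yaw] about the fixed x, y, z axes, in that order (R = Rz(yaw) Ry(pitch) Rx(roll)).
In Python, from cell import state, read_camera, job_done, cut_out gives the robot as it stands. The module is installed in compiled form; this text tells all that it offers.
- The arm moves only by the tool jog_arm, never from a script. Its argument "motion" is a list of rows, each a list of 2 entries, a list of its own where there are three numbers: the shift along the tool's x, y, z in mm, then the turn about the tool's z in rad. A call has 1 to 5 rows; each row is the pose to reach, as a shift and turn from the pose commanded when the call began, along the tool's axes at that moment; what a row does not reach only later rows make up. A row lasts 1/10 s, in which the tool goes at most 50 mm and 8.59 degrees, less where a joint would pass 70% of its speed; a pose out of reach is approached as far as the arm can. A call with a gripper value outside its range is refused whole. "grip" is the closure, from 0 (fully open) to 1 (shut), set as the call begins (left out, the last holds). The fingers move at their own pace and stop on an object; the grip force is fixed at half the most. Time passes only in rows, so rows that repeat a pose let the fingers close. It gives the time, the measured TCP pose, the force, the opening and the grip force at its end, in the units of the state.
- state(): the state, without advancing time (a new reading comes with each control period).
- read_camera(name): name is "scene" or "top" or "wrist"; returns a dict with "img" (384x512x3 uint8, blue, green, red), "vertical_fov" (degrees; the focal length in pixels is half the picture's height over the tangent of half this angle, whatever the lens; pixels are square), "cx", "cy" (the principal point, pixels), "k1" (the pictures are not rectified: a ray, as slopes to the right and down, at radius r is drawn at 1 + k1 r^2 times it, then the intrinsics apply), "extrinsics" (4x4, takes a point from camera to world coordinates). Camera axes: x right, y up, looking along -z (the intrinsics and any distortion apply to the point x, -y, -z); pixel columns grow to the right and rows downward; lengths in mm; the calibration is good to about 2 mm. A picture is of the moment at which its call begins. There is no depth.
- job_done(): hands the job in; it is judged then, once.
Trained networks look in a picture, given as the dict that the camera call returned (one of the last four; its "shot" number tells which), for a name from the list of things; names that differ only in an ending like _2 or _b are one class to them, and where a whole thing is asked for, a point or a joint stands for the part that bears it (a point fixed in the world has none). Each returns a list of dicts, best first, with "p" (0 to 1); they miss things now and then, are a little off and sometimes report something else, mostly with a low value. They report only what shows in the picture. A call takes as long as a camera call.
- cut_out(name, picture): "region" (384x512 bool, what is visible of it) and "box" ([left, top, right, bottom] in pixels, round what is visible of it).
The state is a dict: "t": time; "joints": joint angles; "qvel": joint speeds; "tau": joint torques, N m; "eef_pos": TCP position; "tcp_rot": TCP orientation; "ft_force": force on the tool from outside, world axes, zero at the start; "moment": the same for the moment, N m; "opening": opening from 0.0 (shut) to 1.0 (fully open); "grip_force": force on a finger pad.
Only numpy, scipy, OpenCV 4.12 (cv2) and the standard library are available. Lean on these libraries where they do the work, as an engineer would, in place of code of your own. Each camera call takes 0.05 s, during which the arm holds its last target. There are 200 camera calls.

## Working session

There is one attempt and no reset: what is moved stays moved. The work goes in short steps, Python scripts to look and compute and a tool call to move; the robot and the scene stay as the last step left them, time stands still between calls to the robot, and variables do not carry over. Pictures are saved under pics/ and viewed, at most 10 in all, crops included, and the job is handed in when it is done.

Besides the shell and the picture viewer there is one more tool, called after ">>>" by a JSON object that holds its "op" and its "data". jog_arm: Moves the arm, as the interface text tells. Its arguments: {"type":"object","properties":{"motion":{"type":"array"},"grip":{"type":"number"}},"required":["motion"]}

```bash
mkdir -p pics; cat > h.py <<'E'
import numpy as np, cv2
from cell import state, read_camera, job_done, cut_out
def K(p):
    h=p["img"].shape[0]; f=h/2/np.tan(np.radians(p["vertical_fov"])/2)
    return np.array([[f,0,p["cx"]],[0,f,p["cy"]],[0,0,1]]), np.array([p["k1"],0,0,0,0.])
def proj(p,P):
    k,d=K(p); T=np.linalg.inv(p["extrinsics"]); c=np.atleast_2d(P)@T[:3,:3].T+T[:3,3]
    c=c*[1,-1,-1]
    return cv2.projectPoints(c.reshape(-1,1,3),np.zeros(3),np.zeros(3),k,d)[0].reshape(-1,2)
def unproj(p,uv,z):
    k,d=K(p); n=cv2.undistortPoints(np.float64(uv).reshape(-1,1,2),k,d).reshape(-1,2)
    r=np.c_[n[:,0],-n[:,1],-np.ones(len(n))]@p["extrinsics"][:3,:3].T; o=p["extrinsics"][:3,3]
    return o+r*((z-o[2])/r[:,2])[:,None]
E
python3 - <<'E'
from h import *
s=state(); print(s)
for n in ("scene","top"):
    p=read_camera(n); cv2.imwrite(f"pics/{n}.png",p["img"]); print(n,p["extrinsics"].round(2).tolist(),p["vertical_fov"],p["k1"])
    for t in ("rack","dock","fence_far","fence_side","pump_bottle","small_rack","code_scanner"):
        for r in cut_out(t,p)[:2]:
            m=r["region"]; rc=cv2.minAreaRect(np.argwhere(m)[:,::-1].astype(np.float32)); print(t,round(r["p"],2),r["box"],np.round(cv2.boxPoints(rc)).tolist())
E
```

```text
{'t': 0.0, 'joints': array([-1.22959768e+00,  4.91591882e-01,  1.55940778e+00,  1.83994066e-05,
        1.09168667e+00, -1.05579331e-01]), 'qvel': array([-0.00167536, -0.00064347,  0.00232071,  0.00189414, -0.00060236,
        0.00052904]), 'tau': array([-1.29781853e-03, -6.12647295e+01, -2.58179283e+01,  6.92218076e-02,
        4.82697668e-02, -1.38591836e-04]), 'eef_pos': array([ 270.00067536, -563.42589192,  212.15601403]), 'tcp_rot': array([-3.14050679e+00, -1.31482858e-04,  4.46769416e-01]), 'ft_force': array([0.05781543, 0.48892489, 0.05019566]), 'moment': array([-0.02077634, -0.02516628,  0.02143652]), 'grip_force': 0.0, 'opening': 0.9975695654114101}
scene [[-0.11, -0.78, 0.61, 1346.23], [0.99, -0.08, 0.07, 73.32], [-0.01, 0.62, 0.79, 972.06], [0.0, 0.0, 0.0, 1.0]] 55.37417354027468 -0.06392837662657655
rack 0.7 [294.7, 160.1, 344.8, 207.0] [[292.0, 173.0], [339.0, 161.0], [348.0, 194.0], [301.0, 207.0]]
dock 0.61 [170.5, 140.4, 232.3, 198.5] [[170.0, 146.0], [232.0, 141.0], [237.0, 193.0], [174.0, 198.0]]
fence_far 0.73 [171.6, 166.1, 227.3, 172.6] [[172.0, 174.0], [172.0, 1
[... 1016 characters left out ...]
6.0], [343.0, 249.0], [285.0, 252.0]]
fence_far 0.48 [283.6, 209.0, 341.8, 215.5] [[286.0, 213.0], [339.0, 209.0], [339.0, 213.0], [286.0, 216.0]]
fence_side 0.67 [286.1, 219.2, 292.5, 255.4] [[284.0, 217.0], [290.0, 217.0], [293.0, 253.0], [286.0, 253.0]]
pump_bottle 0.64 [174.0, 189.2, 217.3, 223.2] [[173.0, 202.0], [211.0, 185.0], [221.0, 206.0], [182.0, 223.0]]
pump_bottle 0.51 [243.7, 142.2, 263.1, 166.3] [[240.0, 152.0], [254.0, 138.0], [268.0, 152.0], [254.0, 166.0]]
small_rack 0.68 [107.9, 184.0, 134.6, 200.5] [[107.0, 181.0], [132.0, 181.0], [132.0, 200.0], [107.0, 200.0]]
code_scanner 0.57 [375.1, 203.7, 414.9, 231.6] [[374.0, 227.0], [381.0, 198.0], [416.0, 206.0], [409.0, 235.0]]
```

View pics/top.png

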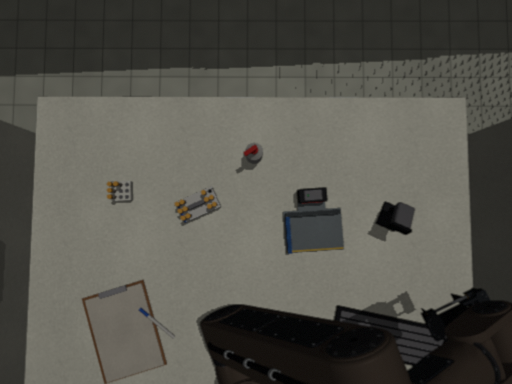

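View pics/scene.png

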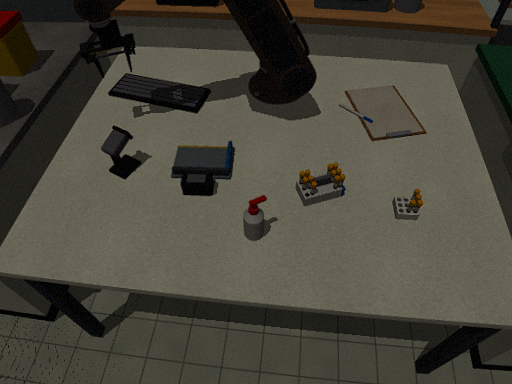

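The top view shows the rack at (197,205) and the dock at (314,230), with the blue fence on the dock's left and the far fence above. The scene view shows the rack's blue end on the right (343,188), which is world +y.

```bash
python3 - <<'E'
from h import *
p=read_camera("top")
for n,uv,z in [("rack",[(174,202),(211,185),(220,207),(183,223),(197,204)],45),("dock",[(285,211),(341,208),(344,249),(288,253)],12),("bottle",[(254,152)],100),("scanner",[(396,217)],60),("small",[(120,191)],40)]:
    print(n,unproj(p,uv,z).round(0).tolist())
w=read_camera("wrist"); s=state(); R=w["extrinsics"]; print(R.round(3).tolist(),w["vertical_fov"],s["eef_pos"],s["joints"])
E
```

```text
rack [[578.0, 273.0, 45.0], [638.0, 143.0, 45.0], [560.0, 110.0, 45.0], [504.0, 240.0, 45.0], [571.0, 191.0, 45.0]]
dock [[547.0, -122.0, 12.0], [559.0, -325.0, 12.0], [412.0, -333.0, 12.0], [397.0, -132.0, 12.0]]
bottle [[747.0, -10.0, 100.0]]
scanner [[527.0, -503.0, 60.0]]
small [[617.0, 467.0, 40.0]]
[[0.432, 0.867, 0.248, 338.776], [-0.902, 0.415, 0.117, -529.121], [-0.001, -0.274, 0.962, 384.094], [0.0, 0.0, 0.0, 1.0]] 71.5639980292589 [ 270.08176479 -563.64188306  212.76228653] [-1.22959420e+00  4.90889587e-01  1.55891487e+00  2.65466986e-05
  1.09170602e+00 -1.05601447e-01]
```

>>> {"op": "jog_arm", "data": {"motion": [[[166,-105,-40],-0.6],[[166,-105,-40],-0.6],[[166,-105,-40],-0.6],[[166,-105,-40],-0.6],[[166,-105,-40],-0.6]]}}

```text
t: 1.4
eef_pos: [376.8, -393.5, 254.4]
tcp_rot: [3.14, 0.0, 1.056]
ft_force: [0.4, -0.4, 0.2]
opening: 1.0
grip_force: 0.0
```

>>> {"op": "jog_arm", "data": {"motion": [[[193,8,0],-0.6],[[193,8,0],-0.6],[[193,8,0],-0.6],[[193,8,0],-0.6],[[193,8,0],-0.6]]}}

```text
t: 1.9
eef_pos: [479.7, -231.0, 252.7]
tcp_rot: [3.141, -0.0, 1.655]
ft_force: [0.9, -0.9, -0.5]
opening: 0.999
grip_force: 0.0
```

```bash
python3 - <<'E'
from h import *
w=read_camera("wrist"); s=state(); np.save("pics/dockE.npy",w["extrinsics"]); print(s["eef_pos"],s["tcp_rot"],w["extrinsics"][:3,3],w["k1"])
cv2.imwrite("pics/w1raw.png",w["img"])
import pickle; pickle.dump(w,open("w1.pkl","wb"))
for t in ("dock","fence_far","fence_side"):
    for r in cut_out(t,w)[:1]:
        rc=cv2.minAreaRect(np.argwhere(r["region"])[:,::-1].astype(np.float32)); print(t,r["p"],r["box"],cv2.boxPoints(rc).round().tolist())
cv2.imwrite("pics/w1.png",cv2.resize(cv2.convertScaleAbs(w["img"],alpha=1.6),(800,600)))
E
```

```text
[ 478.73908667 -232.7572731   252.66016978] [-3.14156796e+00  1.29760764e-04  1.64955534e+00] [ 471.70158862 -152.6605797   424.08619841] -0.04219455719826275
dock 0.57 [207.7, 91.0, 368.3, 225.8] [[205.0, 226.0], [205.0, 93.0], [368.0, 93.0], [368.0, 226.0]]
fence_far 0.74 [288.2, 99.5, 309.1, 226.9] [[287.0, 227.0], [296.0, 98.0], [310.0, 99.0], [301.0, 227.0]]
fence_side 0.56 [204.0, 93.7, 298.3, 107.4] [[205.0, 106.0], [205.0, 95.0], [298.0, 96.0], [298.0, 107.0]]
```

View pics/w1.png

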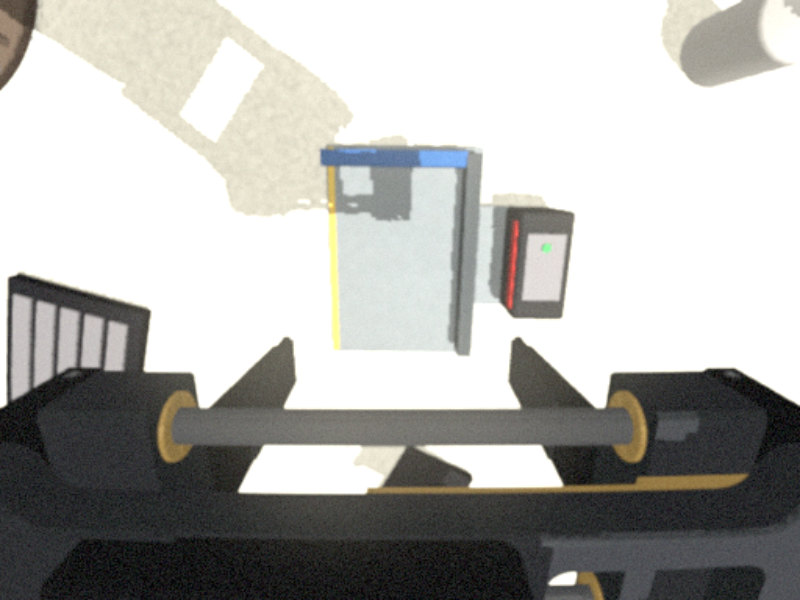

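The wrist view shows the dock at about (330–480, 150–355) in the 800 px picture: blue fence along its top edge, dark far fence on its right. I'll zoom in and overlay a pose estimate.

```bash
cat > dk.py <<'E'
from h import *
import pickle
def dockpts(x,y,yaw,P):
    c,s=np.cos(yaw),np.sin(yaw); P=np.float64(P); return np.c_[x+c*P[:,0]-s*P[:,1],y+s*P[:,0]+c*P[:,1],P[:,2]]
E
python3 - <<'E'
from dk import *
from scipy.optimize import least_squares
w=pickle.load(open("w1.pkl","rb")); s=512/800
# estimated (800px): plate corners and far fence top
obs={(-75,-105,12):(333,350),(55,-105,40):(457,354),(69,-105,40):(469,354),(69,99,40):(481,153),(-75,99,40):(321,151),(-75,85,40):(321,165),(55,85,40):(467,165),(100,-50,63):(506,318),(150,-50,63):(562,318),(150,50,63):(573,212),}
P=list(obs); uv=(np.array(list(obs.values()))+.5)*s-.5
f=lambda q:(proj(w,dockpts(*q,P))-uv).ravel()
r=least_squares(f,[479,-228,.06],loss="soft_l1"); print(r.x,f(r.x).reshape(-1,2).round(1).tolist())
x0,y0,k=195,85,4
im=cv2.resize(w["img"][y0:y0+150,x0:x0+190],None,fx=k,fy=k,interpolation=cv2.INTER_CUBIC); im=cv2.convertScaleAbs(im,alpha=1.5)
def line(a,b,c=(0,0,255)):
    q=((proj(w,dockpts(*r.x,[a,b]))-[x0,y0]+.5)*k-.5).round().astype(int); cv2.line(im,tuple(map(int,q[0])),tuple(map(int,q[1])),c,1)
line((-75,85,40),(55,85,40));line((55,-105,40),(55,85,40));line((69,-105,40),(69,99,40));line((-75,99,40),(69,99,40));line((-75,-105,12),(75,-105,12),(0,255,0));line((-75,-105,12),(-75,85,12),(0,255,0));line((55,-105,12),(55,85,12),(255,0,255));line((-75,85,12),(55,85,12),(255,0,255))
cv2.imwrite("pics/w1z.png",im)
E
```

```text
[ 4.78460996e+02 -2.24311645e+02  7.32619786e-02] [[-1.2, 0.7], [-0.7, 6.0], [0.5, 6.0], [0.7, -2.4], [-2.0, -2.2], [-1.7, -0.5], [-1.0, 0.4], [3.0, 0.8], [1.5, 1.1], [3.0, -1.7]]
```

View pics/w1z.png

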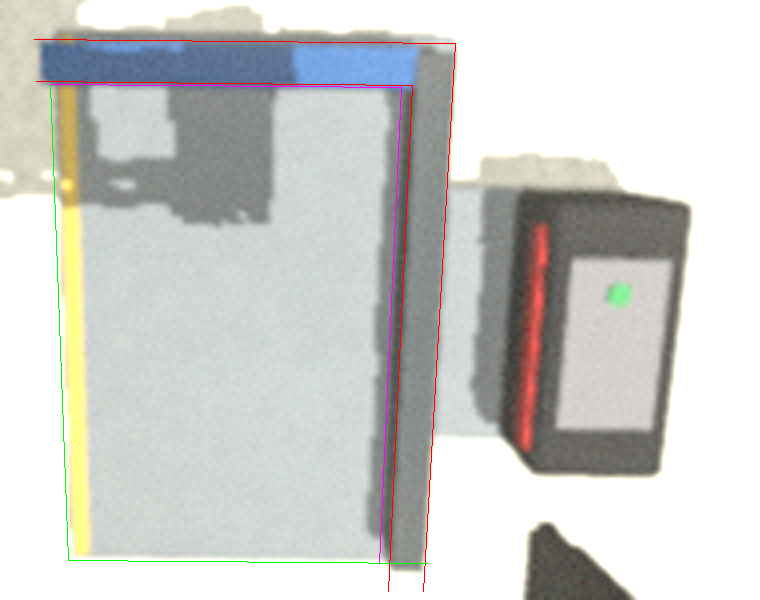

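>>> {"op": "jog_arm", "data": {"motion": [[[150,20,0],-0.1],[[190,40,0],-0.2],[[240,40,0],-0.3],[[240,40,0],-0.3],[[240,40,0],-0.3]]}}

```text
t: 2.6
eef_pos: [499.4, 8.8, 252.8]
tcp_rot: [3.141, 0.0, 1.944]
ft_force: [1.1, 0.1, 0.4]
opening: 0.998
grip_force: 0.0
```

The overlay fits within about 1 px (fence lower end is simply shorter than the plate). Refit on edges only; also look at the rack.

```bash
python3 - <<'E'
from dk import *
from scipy.optimize import least_squares
w=pickle.load(open("w1.pkl","rb"))
X=[((55,-90,40),(391,565),0),((55,80,40),(417,90),0),((69,-90,40),(425,565),0),((69,90,40),(454,60),0),((-65,85,40),(45,82),1),((50,85,40),(405,86),1),((-65,99,40),(45,40),1),((50,99,40),(410,44),1)]
def f(q):
    o=[]
    for P,uv,ax in X:
        P=np.array(P,float); d=np.array([0,5,0.]) if ax==0 else np.array([5,0,0.])
        a,b=proj(w,dockpts(*q,[P-d,P+d])); t=(b-a)/np.linalg.norm(b-a)
        e=np.array([195,85])+(np.array(uv)+.5)/4-.5-a; o.append(t[0]*e[1]-t[1]*e[0])
    return o
r=least_squares(f,[479,-228,.06]); print(r.x,np.round(r.fun,2)); np.save("dock.npy",r.x)
print("corner",dockpts(*r.x,[(55,85,12)]),"home",dockpts(*r.x,[(15,15,12)]))
s=state(); print(s["eef_pos"],s["tcp_rot"])
w=read_camera("wrist"); pickle.dump(w,open("w2.pkl","wb"))
for t in ("rack","rack_grip"):
    for q in cut_out(t,w)[:1]: print(t,q["p"],q["box"])
cv2.imwrite("pics/w2.png",cv2.resize(cv2.convertScaleAbs(w["img"],alpha=1.3),(800,600)))
E
```

```text
[ 4.79108335e+02 -2.24712622e+02  7.17834408e-02] [ 0.18  0.67 -0.27 -0.59 -0.04 -0.09  0.1   0.03]
corner [[ 527.87033802 -135.98682514   12.        ]] home [[ 492.9938776  -208.67542472   12.        ]]
[499.43829728   8.76233612 252.82602988] [3.14133947e+00 3.09927828e-04 1.94351825e+00]
rack 0.65 [320.1, 1.7, 406.0, 122.4]
rack_grip 0.92 [321.4, 3.7, 403.4, 123.8]
```

View pics/w2.png

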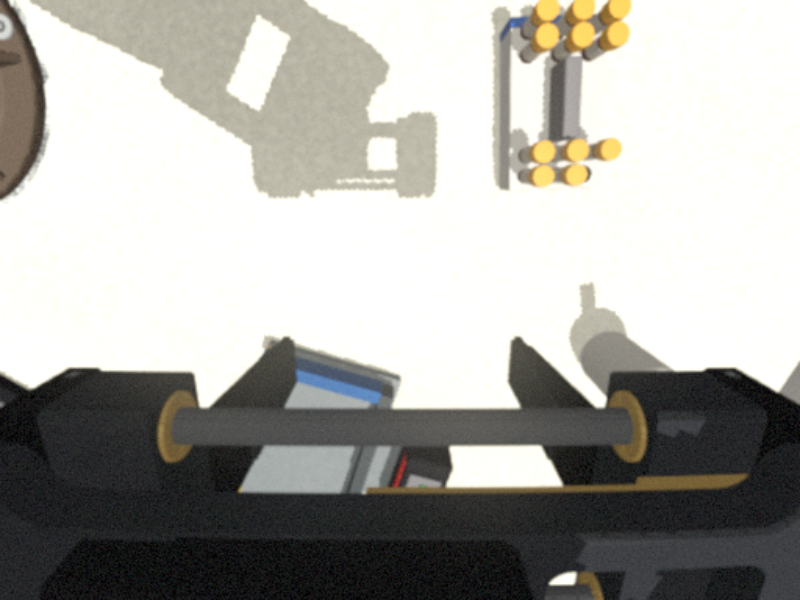

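The rack's blue end is at the top of the wrist view, rib centred near (570,97), nearly aligned with the tool. I'll move over it.

```bash
python3 - <<'E'
from dk import *
w=pickle.load(open("w2.pkl","rb"))
print(unproj(w,[(366,62),(369,38),(366,87)],78), unproj(w,[(345,58)],78))
E
```

```text
[[569.83830339 188.38274169  78.        ]
 [561.22621377 213.5825478   78.        ]
 [582.83288413 162.71659251  78.        ]] [[544.18800893 182.75896956  78.        ]]
```

>>> {"op": "jog_arm", "data": {"motion": [[[142,131,30],-0.03],[[142,131,30],-0.03],[[142,131,30],-0.03],[[142,131,30],-0.03],[[142,131,30],-0.03]]}}

```text
t: 3.25
eef_pos: [570.8, 189.8, 221.0]
tcp_rot: [-3.141, -0.0, 1.977]
ft_force: [-0.7, -1.9, 0.2]
opening: 1.0
grip_force: 0.0
```

```bash
python3 - <<'E'
from dk import *
s=state(); print(s["eef_pos"],s["tcp_rot"])
w=read_camera("wrist"); pickle.dump(w,open("w3.pkl","wb"))
x0,y0,k=160,40,4
im=cv2.resize(w["img"][y0:y0+150,x0:x0+200],None,fx=k,fy=k,interpolation=cv2.INTER_CUBIC); im=cv2.convertScaleAbs(im,alpha=1.2)
def line(a,b,c=(0,0,255)):
    q=((proj(w,dockpts(570,189,.40,[a,b]))-[x0,y0]+.5)*k-.5).round().astype(int); cv2.line(im,tuple(map(int,q[0])),tuple(map(int,q[1])),c,1)
def rect(a,b,z,c):
    C=[(-a,-b,z),(a,-b,z),(a,b,z),(-a,b,z)]
    for i in range(4): line(C[i],C[(i+1)%4],c)
rect(7,30,78,(0,0,255)); rect(40,70,42,(0,200,0))
cv2.imwrite("pics/w3.png",im)
E
```

```text
[570.83475467 189.80136357 221.04184252] [-3.14054539e+00 -4.48943858e-04  1.97668430e+00]
```

View pics/w3.png

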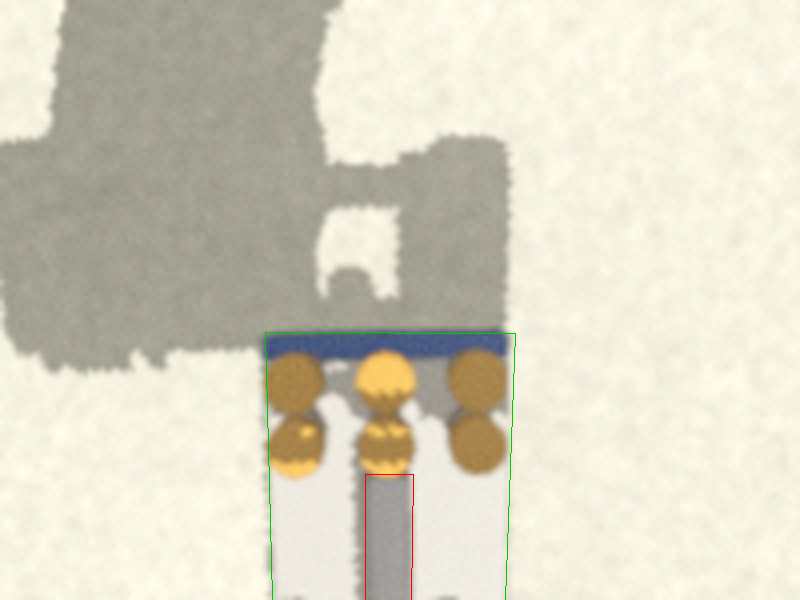

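Overlay matches the rack within about 1 mm: rack at (570,189), yaw 0.40. Next I descend and grip.

>>> {"op": "jog_arm", "data": {"motion": [[[0,-1,40],0.005],[[0,-1,80],0.005],[[0,-1,115],0.005],[[0,-1,138],0.005],[[0,-1,149],0.005]]}}

```text
t: 3.8
eef_pos: [568.1, 185.1, 72.0]
tcp_rot: [-3.139, -0.0, 1.969]
ft_force: [-0.6, -0.1, 0.2]
opening: 0.997
grip_force: 0.0
```

>>> {"op": "jog_arm", "data": {"motion": [[[0,0,0],0],[[0,0,0],0],[[0,0,0],0],[[0,0,0],0],[[0,0,0],0]], "grip": 1}}

```text
t: 4.3
eef_pos: [568.6, 188.1, 74.5]
tcp_rot: [3.14, 0.0, 1.972]
ft_force: [-0.5, 0.1, 0.1]
opening: 0.632
grip_force: 0.0
```

>>> {"op": "jog_arm", "data": {"motion": [[[0,0,0],0],[[0,0,0],0],[[0,0,0],0],[[0,0,0],0],[[0,0,0],0]]}}

```text
t: 4.8
eef_pos: [568.4, 188.0, 73.7]
tcp_rot: [-3.142, 0.0, 1.972]
ft_force: [0.5, 0.5, -0.1]
opening: 0.213
grip_force: 0.0
```

>>> {"op": "jog_arm", "data": {"motion": [[[0,0,2],0],[[0,0,2],0],[[0,0,2],0],[[0,0,2],0],[[0,0,2],0]]}}

```text
t: 5.3
eef_pos: [569.3, 188.1, 72.3]
tcp_rot: [3.139, 0.001, 1.972]
ft_force: [3.4, 0.4, 4.8]
opening: 0.141
grip_force: 30.0
```

>>> {"op": "jog_arm", "data": {"motion": [[[0,0,-5],0],[[0,0,-15],0],[[0,0,-35],0],[[0,0,-60],0],[[0,0,-80],0]]}}

```text
t: 5.8
eef_pos: [567.8, 187.9, 153.0]
tcp_rot: [-3.141, -0.0, 1.972]
ft_force: [1.0, -0.1, -4.7]
opening: 0.142
grip_force: 29.9
```

>>> {"op": "jog_arm", "data": {"motion": [[[-15,-11,-10],0.04],[[-40,-29,-10],0.12],[[-70,-51,-10],0.22],[[-100,-72,-10],0.3],[[-130,-94,-10],0.329]]}}

```text
t: 6.3
eef_pos: [531.1, 29.9, 161.6]
tcp_rot: [-3.14, -0.0, 1.639]
ft_force: [0.3, -0.3, -3.6]
opening: 0.143
grip_force: 29.9
```

>>> {"op": "jog_arm", "data": {"motion": [[[-32,-10,0],0],[[-67,-20,0],0],[[-102,-31,0],0],[[-137,-42,0],0],[[-172,-53,0],0]]}}

```text
t: 6.8
eef_pos: [490.4, -145.3, 161.7]
tcp_rot: [-3.14, -0.001, 1.641]
ft_force: [0.9, -0.7, -4.0]
opening: 0.139
grip_force: 29.9
```

>>> {"op": "jog_arm", "data": {"motion": [[[-33,-10,0],0],[[-60,-18,10],0],[[-78,-23,20],0],[[-86,-26,25],0],[[-88,-27,30],0]]}}

```text
t: 7.3
eef_pos: [470.6, -234.0, 131.4]
tcp_rot: [-3.141, -0.001, 1.641]
ft_force: [0.8, -0.2, -3.4]
opening: 0.141
grip_force: 29.9
```

```bash
python3 - <<'E'
from dk import *
s=state(); print(s["eef_pos"],s["tcp_rot"],s["ft_force"],s["moment"])
d=np.load("dock.npy"); c,q=np.cos(d[2]),np.sin(d[2]); e=s["eef_pos"][:2]-d[:2]; print("tcp in dock",c*e[0]+q*e[1],-q*e[0]+c*e[1],"yaw err",s["tcp_rot"][2]-np.pi/2-d[2])
w=read_camera("wrist"); pickle.dump(w,open("w4.pkl","wb"))
x0,y0,k=120,40,2.6
im=cv2.resize(w["img"][y0:y0+225,x0:x0+300],None,fx=k,fy=k,interpolation=cv2.INTER_CUBIC); im=cv2.convertScaleAbs(im,alpha=1.3)
def line(pose,a,b,c):
    q=((proj(w,dockpts(*pose,[a,b]))-[x0,y0]+.5)*k-.5).round().astype(int); cv2.line(im,tuple(map(int,q[0])),tuple(map(int,q[1])),c,1)
def rect(pose,x1,y1,x2,y2,z,c):
    C=[(x1,y1,z),(x2,y1,z),(x2,y2,z),(x1,y2,z)]
    for i in range(4): line(pose,C[i],C[(i+1)%4],c)
rk=(*s["eef_pos"][:2],s["tcp_rot"][2]-np.pi/2); zb=s["eef_pos"][2]-72
rect(rk,-40,-70,40,70,zb+42,(0,0,255)); rect(rk,-7,-30,7,30,zb+78,(0,0,255))
rect(d,-75,-105,55,85,40,(0,200,0)); rect(d,55,-105,69,99,40,(0,200,0)); 
cv2.imwrite("pics/w4.png",im)
E
```

```text
[ 470.60824114 -233.97937315  131.39580875] [-3.14078570e+00 -5.73268217e-04  1.64081733e+00] [ 0.78252406 -0.18414876 -3.43117002] [ 0.03667902 -0.09420205  0.0456301 ]
tcp in dock -9.142831105671794 -8.633244206839231 yaw err -0.0017624367461662876
```

View pics/w4.png

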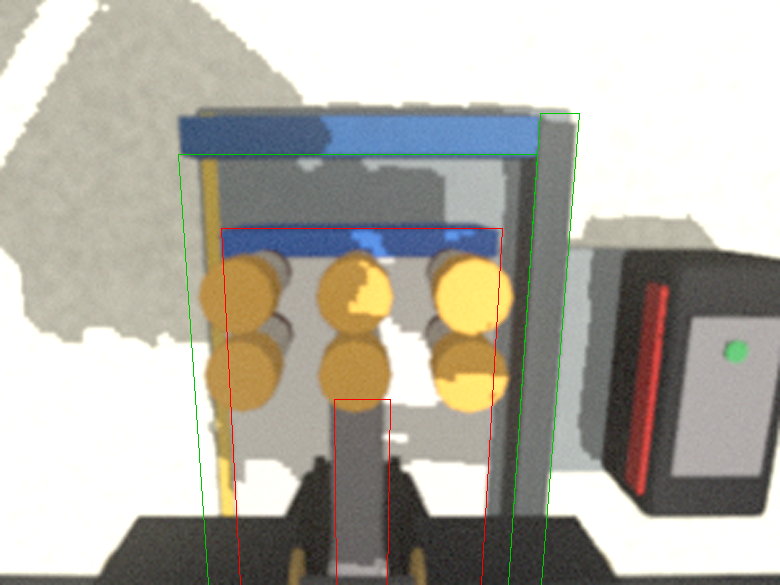

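Rack is held square (overlay within about 1 mm), ~23 mm clear of both fences. Lowering.

>>> {"op": "jog_arm", "data": {"motion": [[[0,0,12],-0.002],[[0,0,24],-0.002],[[0,0,33],-0.002],[[0,0,38],-0.002],[[0,0,40],-0.002]]}}

```text
t: 7.85
eef_pos: [471.4, -233.1, 91.0]
tcp_rot: [-3.141, -0.001, 1.645]
ft_force: [0.3, 1.0, -2.9]
opening: 0.141
grip_force: 29.9
```

>>> {"op": "jog_arm", "data": {"motion": [[[0,0,1],0],[[0,0,2],0],[[0,0,3],0],[[0,0,4],0],[[0,0,4],0]]}}

```text
t: 8.35
eef_pos: [471.5, -233.5, 87.8]
tcp_rot: [3.141, 0.0, 1.645]
ft_force: [-0.2, -0.9, -3.1]
opening: 0.14
grip_force: 29.9
```

>>> {"op": "jog_arm", "data": {"motion": [[[0,0,1],0],[[0,0,1],0],[[0,0,2],0],[[0,0,2],0],[[0,0,2],0]]}}

```text
t: 8.85
eef_pos: [471.5, -233.5, 85.7]
tcp_rot: [-3.142, 0.0, 1.645]
ft_force: [0.0, 0.2, -3.8]
opening: 0.141
grip_force: 29.9
```

>>> {"op": "jog_arm", "data": {"motion": [[[0,0,0.5],0],[[0,0,1],0],[[0,0,1],0],[[0,0,1],0],[[0,0,1],0]]}}

```text
t: 9.35
eef_pos: [471.5, -233.5, 84.8]
tcp_rot: [3.142, 0.0, 1.645]
ft_force: [-0.3, -0.5, -3.4]
opening: 0.141
grip_force: 29.9
```

>>> {"op": "jog_arm", "data": {"motion": [[[0,0,0.5],0],[[0,0,1],0],[[0,0,1],0],[[0,0,1],0],[[0,0,1],0]]}}

```text
t: 9.85
eef_pos: [471.8, -233.6, 84.0]
tcp_rot: [3.141, 0.001, 1.645]
ft_force: [1.6, 0.8, 3.5]
opening: 0.143
grip_force: 29.9
```

>>> {"op": "jog_arm", "data": {"motion": [[[0,0,0.5],0],[[0,0,0.5],0],[[0,0,0.5],0],[[0,0,0.5],0],[[0,0,0.5],0]]}}

```text
t: 10.35
eef_pos: [472.0, -233.7, 83.8]
tcp_rot: [3.14, 0.001, 1.645]
ft_force: [2.5, 1.3, 6.9]
opening: 0.145
grip_force: 30.0
```

Seated on the plate with light downforce. Slide towards the corner.

>>> {"op": "jog_arm", "data": {"motion": [[[3,3,0],0],[[7,7,0],0],[[11,11,0],0],[[15,15,0],0.002],[[17,17,0],0.002]]}}

```text
t: 10.85
eef_pos: [487.3, -215.3, 83.5]
tcp_rot: [-3.141, 0.001, 1.643]
ft_force: [-2.0, -3.1, 6.9]
opening: 0.144
grip_force: 30.0
```

>>> {"op": "jog_arm", "data": {"motion": [[[1,0,0],0],[[2,0,0],0],[[3,0,0],0],[[4,0,0],0],[[4,0,0],0]]}}

```text
t: 11.35
eef_pos: [487.2, -211.6, 83.6]
tcp_rot: [3.141, 0.001, 1.643]
ft_force: [0.2, -1.6, 5.3]
opening: 0.144
grip_force: 30.0
```

>>> {"op": "jog_arm", "data": {"motion": [[[0.5,0,0],0],[[1,0,0],0],[[1.5,0,0],0],[[2,0,0],0],[[2,0,0],0]]}}

```text
t: 11.85
eef_pos: [487.0, -209.7, 83.6]
tcp_rot: [3.141, 0.001, 1.643]
ft_force: [0.2, -2.9, 5.4]
opening: 0.14
grip_force: 30.0
```

>>> {"op": "jog_arm", "data": {"motion": [[[0.5,0,0],0],[[0.5,0,0],0],[[1,0,0],0],[[1,0,0],0],[[1,0,0],0]]}}

```text
t: 12.35
eef_pos: [486.9, -209.4, 83.6]
tcp_rot: [3.141, 0.002, 1.643]
ft_force: [-2.1, -8.1, 4.4]
opening: 0.143
grip_force: 30.0
```

Side fence touched (−8 N). Now the far fence.

>>> {"op": "jog_arm", "data": {"motion": [[[0,1,0],0],[[0,2,0],0],[[0,3,0],0],[[0,4,0],0],[[0,4,0],0]]}}

```text
t: 12.85
eef_pos: [490.4, -209.3, 83.6]
tcp_rot: [-3.141, 0.002, 1.643]
ft_force: [-4.8, -10.2, 7.2]
opening: 0.136
grip_force: 30.0
```

>>> {"op": "jog_arm", "data": {"motion": [[[0,0.5,0],0],[[0,1,0],0],[[0,1,0],0],[[0,1.5,0],0],[[0,1.5,0],0]]}}

```text
t: 13.35
eef_pos: [491.8, -209.1, 83.6]
tcp_rot: [-3.141, 0.002, 1.643]
ft_force: [-5.6, -10.7, 5.6]
opening: 0.144
grip_force: 30.0
```

>>> {"op": "jog_arm", "data": {"motion": [[[0,0.5,0],0],[[0,0.5,0],0],[[0,1,0],0],[[0,1,0],0],[[0,1,0],0]]}}

```text
t: 13.85
eef_pos: [492.8, -209.1, 83.6]
tcp_rot: [-3.141, 0.002, 1.643]
ft_force: [-4.7, -9.7, 6.6]
opening: 0.14
grip_force: 30.0
```

>>> {"op": "jog_arm", "data": {"motion": [[[0,0.5,0],0],[[0,0.5,0],0],[[0,1,0],0],[[0,1,0],0],[[0,1,0],0]]}}

```text
t: 14.35
eef_pos: [493.8, -209.0, 83.6]
tcp_rot: [-3.141, 0.002, 1.643]
ft_force: [-5.3, -10.0, 6.5]
opening: 0.148
grip_force: 30.0
```

Not yet at the far fence (force steady, still sliding 1:1).

>>> {"op": "jog_arm", "data": {"motion": [[[0,0.5,0],0],[[0,0.5,0],0],[[0,1,0],0],[[0,1,0],0],[[0,1,0],0]]}}

```text
t: 14.85
eef_pos: [494.3, -208.7, 83.6]
tcp_rot: [-3.14, 0.001, 1.643]
ft_force: [-7.8, -9.6, 8.2]
opening: 0.142
grip_force: 30.0
```

>>> {"op": "jog_arm", "data": {"motion": [[[0,0.5,0],0],[[0,0.5,0],0],[[0,1,0],0],[[0,1,0],0],[[0,1,0],0]]}}

```text
t: 15.35
eef_pos: [494.5, -208.7, 83.6]
tcp_rot: [-3.138, 0.001, 1.643]
ft_force: [-12.1, -11.3, 11.5]
opening: 0.141
grip_force: 30.0
```

>>> {"op": "jog_arm", "data": {"motion": [[[0.3,0.3,0],0],[[0.5,0.5,0],0],[[0.5,0.5,0],0],[[0.5,0.5,0],0],[[0.5,0.5,0],0]]}}

```text
t: 15.85
eef_pos: [494.5, -208.5, 83.6]
tcp_rot: [-3.138, 0.001, 1.644]
ft_force: [-16.0, -14.5, 12.3]
opening: 0.135
grip_force: 30.0
```

```bash
python3 - <<'E'
from dk import *
s=state(); print(s["eef_pos"],s["tcp_rot"],s["ft_force"],s["moment"],s["grip_force"])
d=np.load("dock.npy"); c,q=np.cos(d[2]),np.sin(d[2]); e=s["eef_pos"][:2]-d[:2]; print("tcp in dock",c*e[0]+q*e[1],-q*e[0]+c*e[1],"yaw err",s["tcp_rot"][2]-np.pi/2-d[2])
w=read_camera("wrist"); pickle.dump(w,open("w5.pkl","wb"))
x0,y0,k=170,60,4
im=cv2.resize(w["img"][y0:y0+150,x0:x0+200],None,fx=k,fy=k,interpolation=cv2.INTER_CUBIC); cv2.imwrite("pics/w5.png",cv2.convertScaleAbs(im,alpha=1.5))
E
```

```text
[ 494.50465051 -208.47815586   83.61782941] [-3.13761314e+00  1.25812441e-03  1.64369676e+00] [-16.01132956 -14.49598217  12.27851126] [-2.81578396  3.13783739 -0.07594802] 30.00040590763092
tcp in dock 16.521030656514647 15.088405466774358 yaw err 0.0011169953514754555
```

View pics/w5.png

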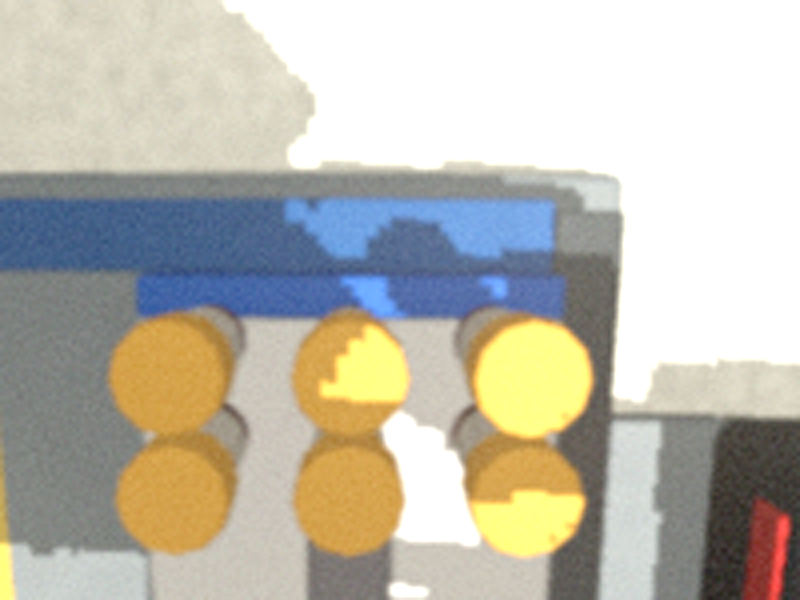

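The picture shows the blue rack end against the blue fence (gap at row ~271 closed) and the right side against the dark fence. Fence forces are about 16 N and 14.5 N with about zero yaw moment, so it is flush. I'll hold to confirm it is steady.

>>> {"op": "jog_arm", "data": {"motion": [[[0,0,0],0],[[0,0,0],0],[[0,0,0],0],[[0,0,0],0],[[0,0,0],0]]}}

```text
t: 16.4
eef_pos: [494.5, -208.5, 83.6]
tcp_rot: [-3.138, 0.001, 1.644]
ft_force: [-16.4, -15.5, 13.1]
opening: 0.143
grip_force: 30.0
```

```bash
python3 -c "
from h import *
s=state(); print(s['ft_force'],s['moment'],s['eef_pos']); print(job_done())"
```

```text
[-16.38831852 -15.45683853  13.13392758] [-2.82512965  3.15476435 -0.01752776] [ 494.49692335 -208.4827674    83.62547283]
the job is handed in; nothing more can be done
None
```

The rack is on the docking plate, blue end to the blue fence, still gripped and pressed into the corner at about 16 N against each fence; I handed the job in at about 16.4 s and got no verdict back.

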